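# Set the reception status dial to green and send it

### The arm

A 7-joint arm with a two-finger parallel gripper is mounted at the origin on the work surface. World frame = base frame: x ahead of the robot, y to its left, z up, the work surface at z = 0. Lengths are in m, angles in rad, forces in N, time in s.
With the tool pointing down it reaches from about 0.4 to 0.875 m from the base axis. Payload 19.3 kg.
Tool frame: the origin (TCP) lies at the very end of the fingers, on their centre line; the grasp point (between the pads) lies 19 mm behind it; z points along the fingers, y is the direction in which the jaws open and shut (so a half turn about z gives the same grasp; the last joint's range is limited). The gripper opens to 85 mm and grips with 20 to 120 N. Pads are 22 mm wide; open, the fingers measure 114 mm over their backs; the gripper's body (76 mm by 85 mm) begins 54 mm behind the grasp point. The pads swing forward as they close: fully open they stand 13 mm farther back than shut.
Start: joints at [1.11, 0.521, -0.036, 1.599, 0.021, 1.021, -0.113], TCP at [0.238, -0.578, 0.231] pointing down, gripper open.
Joint ranges: [-2.91, 2.91], [-0.3, 2.13], [-1.5, 1.42], [0.17, 2.43], [-1.26, 4.41], [0.16, 1.93], [-2.52, 2.52]. Speed limits (rad/s): [1.89, 1.89, 2.39, 2.39, 3.01, 3.01, 3.01].

### API

Orientations are given as [roll, pitch, yaw] about the fixed x, y, z axes, in that order (R = Rz(yaw) Ry(pitch) Rx(roll)).
In Python, from workcell import bot, grab_frame, calibration, workorder gives the robot as it stands.
- The arm moves only by the tool move_arm, never from a script. Its arguments are lists of equal length, an entry for each row: "jaw": the closure in counts, from 0 (fully open) to 255 (shut); "dp": the shift along the tool's x, y, z in units of 800 mm (1.0 is 800 mm), a list of three; "rotation": the turn, a rotation vector about the tool's x, y, z in units of pi rad (1.0 is pi rad), a list of three. In form: {"jaw": [jaw, ...], "dp": [[dx, dy, dz], ...], "rotation": [[rx, ry, rz], ...]}. A call has 1 to 10 rows; each row shifts and turns the commanded pose from where the row before left it, along the tool's axes as they then stand; what a row does not reach is not made up. A row lasts 1/8 s, in which the tool goes at most 62.5 mm and 10.7 degrees, less where a joint would pass 70% of its speed; a pose out of reach is approached as far as the arm can. A call with a number of a shift or a turn outside -1 to 1 is refused whole. A call with a gripper value outside its range is refused whole. The fingers move at their own pace and stop on an object; "squeeze" is the grip in N (left out, the last holds). Time passes only in rows, so rows that do not move let the fingers close. It gives the time, the measured TCP pose, the force and the opening at its end, in the units of the state.
- bot.observe(): the state, without advancing time (a new reading comes with each control period).
- grab_frame(name): name is "scene" or "top" or "wrist"; returns the picture (384x512x3 uint8, blue, green, red); there is no depth.
- calibration(name): a dict with "camera_matrix" (3x3 intrinsics, pixels), "T" (4x4, takes a point from camera to world coordinates). Camera axes: x right, y down, z forward; pixel columns grow to the right and rows downward; lengths in m; the calibration is good to about 2 mm. A picture is of the moment at which its call begins: read the wrist's pose just before it. calibration takes no time and is no camera call; for the wrist camera it gives the pose at the moment of the call.
- workorder.job_done(): hands the job in, once; it reports no verdict.
The state is a dict: "clock": time; "qpos": joint angles; "qd": joint speeds; "joint_efforts": joint torques, N m; "position": TCP position; "tool_rot": TCP orientation; "force": force on the tool from outside, world axes, zero at the start; "moment": the same for the moment, N m; "grip_width": finger opening in m.
Only numpy, scipy, OpenCV 4.12 (cv2) and the standard library are available. Lean on these libraries where they do the work, as an engineer would, in place of code of your own. Each camera call takes 0.05 s, during which the arm holds its last target. There are 200 camera calls.

### The job

Open the reception desk: with a fingertip, push the orange arm of the status dial round until its tip is over the middle of the green disc, then press the white send button down fully and let it come back up. Only push and press: do not lift the pointer, do not press the button before the pointer is on green, and leave the other things on the counter where they stand.

Things in the scene. Friction and masses are not known exactly. Their poses are not given: they have to be found in the camera images.
- dial: status dial: fixed round grey-topped black board, 270 mm across, 14 mm thick, lying on the counter. Origin on the turning axis of the pointer, at counter height; its z is up and its -x is the dial's front, where no disc lies
- pointer (a joint): angle of the pointer in rad: 0 points to the dial's -x (front), positive is anticlockwise seen from above; stops at -2.75 and 2.75, so it cannot pass the back. It turns stiffly (about 1 N at 75 mm from the axis), has no spring and stays where it is left. It starts within 0.5 of 0
- pointer_tip (a point): tip of the orange pointer, 108 mm from the axis, 36 mm above the counter; passes over the middle of every disc. The pointer is a bar 14 mm wide, 26 to 46 mm above the counter, out to 94 mm from the axis, then a nose 6 mm wide to 110 mm; black hub 42 mm across, top 54 mm above the counter. It only rests on its spindle and would come up if lifted
- disc_green: green round disc, 36 mm across and 3 mm thick, fixed on the dial board, its top 17 mm above the counter; origin at the centre of its underside. The four discs lie on a circle of radius 108 mm about the dial's axis, 70 and 130 degrees to either side of the dial's front; which colour is where varies
- disc_yellow: yellow round disc, 36 mm across and 3 mm thick, fixed on the dial board, its top 17 mm above the counter; origin at the centre of its underside. The four discs lie on a circle of radius 108 mm about the dial's axis, 70 and 130 degrees to either side of the dial's front; which colour is where varies. Not the target
- disc_red: red round disc, 36 mm across and 3 mm thick, fixed on the dial board, its top 17 mm above the counter; origin at the centre of its underside. The four discs lie on a circle of radius 108 mm about the dial's axis, 70 and 130 degrees to either side of the dial's front; which colour is where varies. Not the target
- disc_blue: blue round disc, 36 mm across and 3 mm thick, fixed on the dial board, its top 17 mm above the counter; origin at the centre of its underside. The four discs lie on a circle of radius 108 mm about the dial's axis, 70 and 130 degrees to either side of the dial's front; which colour is where varies. Not the target
- send_top (a point): centre of the top of the send button: round white push button, 36 mm across, in a black housing fixed to the counter, to the left or right of the dial; pressed straight down, a spring pushes it back
- send (a joint): how far the send button is down, in m: 0 is up, 0.006 fully down (about 5 N)
- mug: bright lime-green mug, 76 mm across, 88 mm tall, loose; origin under its middle. It stands to one side of the dial; leave alone
- padlock: brass padlock lying flat, 46 x 44 x 22 mm with a steel shackle, loose; origin under its body; leave alone
- mouse: black computer mouse, 105 x 60 x 35 mm, loose; origin under its middle; leave alone
- pen_cup: dark metal cup, 72 mm across and 95 mm tall, with pens up to 165 mm tall fixed in it, loose; origin under its middle; leave alone
- stapler: green and black stapler, 36 x 140 x 55 mm, loose; origin under its middle; leave alone
- tape: roll of brown packing tape lying flat, 96 mm across, 50 mm tall, loose; origin under its middle; leave alone
There are look-alikes about, which are no part of the job. Leave any pink, purple or turquoise look-alike of the part that bears send_top alone.

How it is judged:
On the way, in this order (a step that is already met when the one before it is completed fails the run):
1. the pointer rests with its tip over the green disc (horizontal distance between pointer_tip and disc_green below 0.012 m and velocity of joint pointer between -0.05 and 0.05 rad/s), for 0.2 s.
2. the send button is pressed down fully with the pointer on green (horizontal distance between pointer_tip and disc_green below 0.012 m and value of joint send above 0.0045 m), for 0.05 s.
At the end, for the whole second after the job is handed in: the tip of the pointer is within 12 mm (horizontally) of the centre of the green disc, the pointer is at rest and down on its spindle, and the send button has been pressed at least 4.5 mm and is up again (under 1.5 mm) (all of step 1 and value of joint send below 0.0015 m and not (z of pointer_tip in the frame of dial above 0.042 m)); the robot touches nothing.
It fails at once if the send button is pressed (over 2.5 mm) while the pointer's tip is not within 12 mm of the centre of the green disc (not (horizontal distance between pointer_tip and disc_green below 0.012 m) and value of joint send above 0.0025 m).
It fails at once if the pointer is lifted more than 6 mm (z of pointer_tip in the frame of dial above 0.042 m).
It fails at once if a loose thing on the counter is moved more than 15 mm, lifted or tipped over (distance of any of mug, padlock, mouse, pen_cup, stapler, tape from where it was at the start of the episode above 0.015 m or angle between any of mug, padlock, mouse, pen_cup, stapler, tape's own z axis and vertical above 0.3 rad).
It also fails if it takes over 51 s, if anything falls off the work surface, if the arm or the gripper's body presses on something with over 40 N, if the wrist force passes 120 N, or if a joint passes its speed limit or range.

## Working session

There is one attempt and no reset: what is moved stays moved. The work goes in short steps, Python scripts to look and compute and a tool call to move; the robot and the scene stay as the last step left them, time stands still between calls to the robot, and variables do not carry over. Pictures are saved under pics/ and viewed, about 8 in all and at most 12, crops included, and the job is handed in when it is done.

Besides the shell and the picture viewer there is one more tool, called after "Call:" as name(argument=value, ...), one argument or row to a line, values as JSON. move_arm: Moves the arm, as the interface text tells. Shifts and turns lie within -1 to 1; 1 stands for 800 mm of shift or pi rad of turn. Its arguments: {"type":"object","properties":{"jaw":{"type":"array","items":{"type":"number"}},"dp":{"type":"array","items":{"type":"array","items":{"type":"number","minimum":-1,"maximum":1}}},"rotation":{"type":"array","items":{"type":"array","items":{"type":"number","minimum":-1,"maximum":1}}},"squeeze":{"type":"number"}},"required":["jaw","dp","rotation"]}

```bash
mkdir -p pics; python3 - <<'E'
from workcell import bot, grab_frame, calibration
import cv2
for n in ("top","scene"):
    cv2.imwrite(f"pics/{n}0.png",grab_frame(n)); c=calibration(n); print(n,c["camera_matrix"],c["T"])
s=bot.observe(); print(s["clock"],s["position"],s["tool_rot"],s["grip_width"],s["force"])
E
```

```text
top [[362.84456545   0.         259.60529571]
 [  0.         362.84456545 188.8740945 ]
 [  0.           0.           1.        ]] [[ 0.00883363 -0.99934195  0.03518007  0.53235039]
 [-0.99974296 -0.00956085 -0.02055719  0.04963737]
 [ 0.02088002 -0.03498944 -0.99916954  0.87817175]
 [ 0.          0.          0.          1.        ]]
scene [[475.98219293   0.         245.18078199]
 [  0.         475.98219293 198.83907425]
 [  0.           0.           1.        ]] [[-0.28751931  0.67011498 -0.68430882  1.32573359]
 [ 0.95777052  0.19901695 -0.20752805  0.25375403]
 [-0.0028786  -0.71507913 -0.69903758  0.8235068 ]
 [ 0.          0.          0.          1.        ]]
0.1 [ 0.2379202  -0.57763729  0.23079051] [-3.14060123e+00  6.30192425e-05  3.90736238e-01] 0.08559834378265302 [-0.16963204  0.18964513  0.33062249]
```

View pics/top0.png

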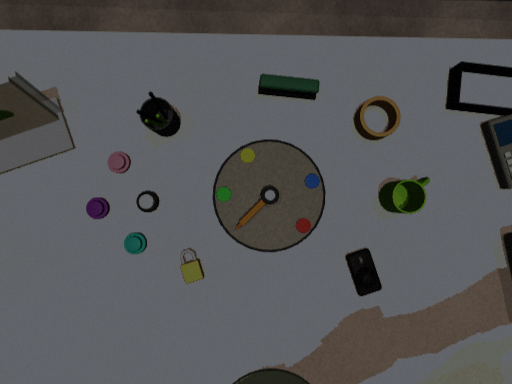

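View pics/scene0.png

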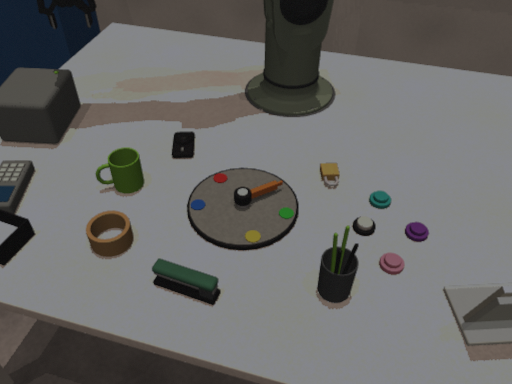

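The top view shows the dial at (269,195), green disc at (223,194) and orange pointer tip at (236,228). The round button candidates are white (148,201), pink (119,162), purple (97,208) and turquoise (135,243). White is the one described. I'll measure these and confirm with a crop.

```bash
cat > h.py <<'E'
from workcell import bot, grab_frame, calibration
import cv2, numpy as np
def px2w(n,u,v,z,c=None):
    c=c or calibration(n); T=np.array(c["T"]); d=T[:3,:3]@np.linalg.solve(c["camera_matrix"],[u,v,1.])
    return T[:3,3]+d*(z-T[2,3])/d[2]
def w2px(n,p):
    c=calibration(n); T=np.array(c["T"]); q=c["camera_matrix"]@(T[:3,:3].T@(np.array(p)-T[:3,3])); return q[:2]/q[2]
def blob(im,lo,hi,near,r):
    h=cv2.cvtColor(im,cv2.COLOR_BGR2HSV); m=cv2.inRange(h,np.array(lo),np.array(hi))
    k=np.zeros_like(m); cv2.circle(k,tuple(map(int,near)),r,255,-1); return m&k
def cen(m): y,x=np.nonzero(m); return x.mean(),y.mean(),len(x)
E
python3 - <<'E'
from h import *
im=cv2.imread("pics/top0.png")
P={}
for n,near,lo,hi in [("green",(223,194),(45,120,60),(75,255,255)),("yellow",(248,156),(22,120,60),(38,255,255)),("blue",(312,181),(100,120,60),(125,255,255)),("red",(303,226),(0,160,60),(6,255,255))]:
    u,v,a=cen(blob(im,lo,hi,near,14)); P[n]=px2w("top",u,v,.017)[:2]; print(n,u,v,a,P[n])
# fit circle centre r=108
from scipy.optimize import least_squares
A=np.array(list(P.values())); r=least_squares(lambda c:np.hypot(*(A-c[:2]).T)-.108,[.53,.03]); c=r.x; print("centre",c,r.fun)
for n in P: print(n,np.degrees(np.arctan2(*(P[n]-c)[::-1])))
m=blob(im,(6,140,60),(20,255,255),(250,212),32); y,x=np.nonzero(m); print(len(x))
W=np.array([px2w("top",a,b,.046)[:2] for a,b in zip(x,y)]); d=W-c; print("pointer", W.mean(0), np.degrees(np.arctan2(d[:,1].mean(),d[:,0].mean())), np.hypot(*d.T).max())
m=blob(im,(0,0,110),(180,60,255),(148,201),9); u,v,a=cen(m); print("btn",u,v,a,[px2w("top",u,v,z)[:2] for z in (.02,.03,.04)])
s=cv2.imread("pics/scene0.png")
a=cv2.resize(im[140:262,80:280],None,fx=3.5,fy=3.5,interpolation=2);b=cv2.resize(s[180:300,310:450],None,fx=1,fy=1)
cv2.imwrite("pics/c1.png",cv2.convertScaleAbs(a,alpha=1.8))
E
```

```text
green 223.21787709497207 193.78212290502793 179 [0.55021157 0.11804327]
yellow 247.12707182320443 154.93370165745856 181 [0.64326112 0.0623554 ]
blue 311.67664670658684 180.59281437125748 167 [ 0.5836171 -0.0920874]
red 302.85798816568047 225.22485207100593 169 [ 0.47734576 -0.07149737]
centre [0.54856406 0.01001517] [ 4.06620018e-05  1.99040562e-04 -4.79239340e-05  2.42046578e-04]
green 89.12626382819197
yellow 28.92996867395191
blue -71.05203960034015
red -131.1440260989629
220
pointer [0.50515761 0.05294747] 135.31465174535106 0.10786227338057089
btn nan nan 0 [array([nan, nan]), array([nan, nan]), array([nan, nan])]h.py:11: RuntimeWarning: Mean of empty slice.
  def cen(m): y,x=np.nonzero(m); return x.mean(),y.mean(),len(x)
  ret = ret.dtype.type(ret / rcount)
```

View pics/c1.png

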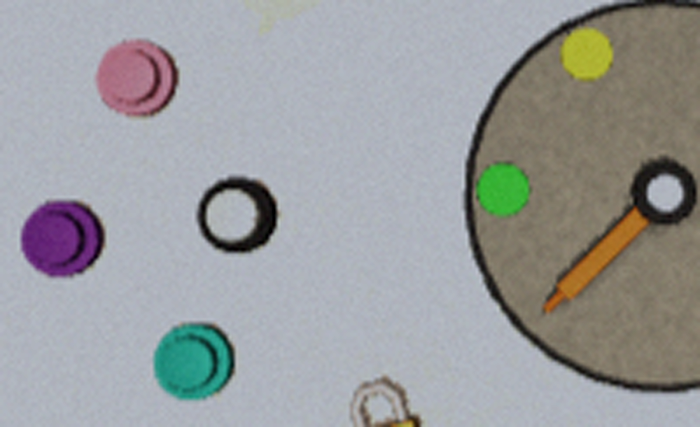

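The crop confirms the white button, in its black housing, at top pixel (146,201). Its neighbours are pink, purple and turquoise look-alikes. Next I'll find the button height and plan the approach.

```bash
cat >> h.py <<'E'
from scipy.spatial.transform import Rotation as R
C=np.array([.5486,.0100])
def todp(target):
    s=bot.observe(); Rm=R.from_euler("xyz",s["tool_rot"]).as_matrix(); return Rm.T@(np.array(target)-s["position"])/.8
E
python3 - <<'E'
from h import *
for n,near in(("top",(146,201)),("scene",(365,222))):
    im=cv2.imread(f"pics/{n}0.png"); m=blob(im,(0,0,75),(180,255,255),near,7); u,v,a=cen(m); print(n,u,v,a)
    for z in(.02,.025,.03,.035,.04): print(z,px2w(n,u,v,z)[:2])
print(todp([.4686,.0358,.2]), bot.observe()["tool_rot"][2])
E
```

```text
top 145.9527027027027 201.0 148
0.02 [0.53151183 0.29874116]
0.025 [0.53151672 0.2972898 ]
0.03 [0.5315216  0.29583844]
0.035 [0.53152649 0.29438707]
0.04 [0.53153138 0.29293571]
scene 365.04895104895104 221.74825174825176 143
0.02 [0.53286091 0.30108719]
0.025 [0.53779474 0.30079265]
0.03 [0.54272856 0.3004981 ]
0.035 [0.54766239 0.30020356]
0.04 [0.55259622 0.29990902]
[ 0.5586682  -0.59914033  0.03904695] 0.3907362377807764
```

Call:
move_arm(
  jaw=[255,255,255,255,255,255,255,255,255,255],
  dp=[
    [0.035,-0.0375,0],
    [0.035,-0.0375,0],
    [0.035,-0.0375,0],
    [0.035,-0.0375,0],
    [0.035,-0.0375,0],
    [0.035,-0.0375,0],
    [0.035,-0.0375,0],
    [0.035,-0.0375,0],
    [0.035,-0.0375,0],
    [0.035,-0.0375,0],
  ],
  rotation=[
    [0,0,0],
    [0,0,0],
    [0,0,0],
    [0,0,0],
    [0,0,0],
    [0,0,0],
    [0,0,0],
    [0,0,0],
    [0,0,0],
    [0,0,0],
  ],
)

```text
clock: 1.35
position: [0.3829, -0.1926, 0.2313]
tool_rot: [3.142, 0.0, 0.391]
force: [0.9, -0.1, -0.2]
grip_width: 0.0004
```

Call:
move_arm(
  jaw=[255,255,255,255,255,255,255,255,255,255],
  dp=[
    [0.035,-0.0375,0],
    [0.035,-0.0375,0],
    [0.035,-0.0375,0],
    [0.035,-0.0375,0],
    [0.035,-0.0375,0],
    [0.035,-0.0375,0],
    [0,0,0],
    [0,0,0],
    [0,0,0],
    [0,0,0],
  ],
  rotation=[
    [0,0,0],
    [0,0,0],
    [0,0,0],
    [0,0,0],
    [0,0,0],
    [0,0,0],
    [0,0,-0.0424],
    [0,0,-0.0424],
    [0,0,-0.0424],
    [0,0,0],
  ],
)

```text
clock: 2.6
position: [0.4693, 0.0364, 0.2311]
tool_rot: [-3.141, 0.0, 0.79]
force: [-0.2, 0.3, 0.1]
grip_width: -0.0004
```

```bash
python3 - <<'E'
from h import *
s=bot.observe(); print(s["clock"],s["position"],s["tool_rot"],s["grip_width"],s["force"])
print(todp([.4686,.0358,.03]))
a=grab_frame("wrist"); b=grab_frame("top"); cv2.imwrite("pics/w1.png",cv2.convertScaleAbs(cv2.resize(np.hstack([a,b]),(800,300)),alpha=1.6))
E
```

```text
2.6 [0.4693415  0.03644933 0.23113075] [-3.14121400e+00  2.29210818e-04  7.89520534e-01] -0.0004058677869171546 [-0.21967527  0.34583738  0.05720668]
[-1.17135652e-03  8.65877662e-06  2.51413729e-01]
```

View pics/w1.png

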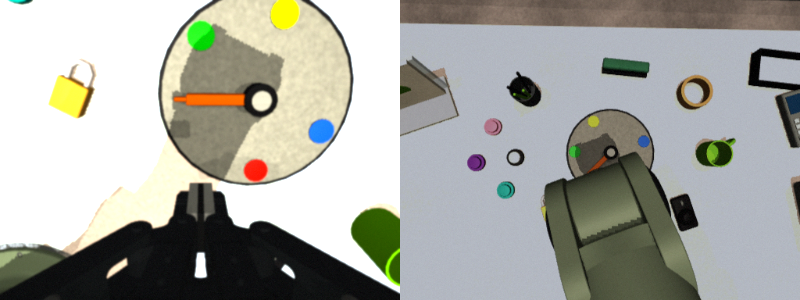

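Call:
move_arm(
  jaw=[255,255,255,255,255,255,255,255,255],
  dp=[
    [-0.001,0,0.05],
    [0,0,0.05],
    [0,0,0.05],
    [0,0,0.05],
    [0,0,0.03],
    [0,0,0.0211],
    [0,0,0],
    [0.0115,0,0],
    [0.011,0,0],
  ],
  rotation=[
    [0,0,0],
    [0,0,0],
    [0,0,0],
    [0,0,0],
    [0,0,0],
    [0,0,0],
    [0,0,0],
    [0,0,0],
    [0,0,0],
  ],
)

```text
clock: 3.82
position: [0.4826, 0.0495, 0.0313]
tool_rot: [3.141, -0.001, 0.79]
force: [-0.8, -1.7, 0.2]
grip_width: 0.0003
```

Call:
move_arm(
  jaw=[255,255,255,255,255,255,255,255,255],
  dp=[
    [0.00826,-0.00182,0],
    [0.00826,-0.00182,0],
    [0.00826,-0.00182,0],
    [0.00826,-0.00182,0],
    [0.00826,-0.00182,0],
    [0.00826,-0.00182,0],
    [0.00826,-0.00182,0],
    [0.00826,-0.00182,0],
    [0,0,0],
  ],
  rotation=[
    [0,0,0.0278],
    [0,0,0.0278],
    [0,0,0.0278],
    [0,0,0.0278],
    [0,0,0.0278],
    [0,0,0.0278],
    [0,0,0.0278],
    [0,0,0.0278],
    [0,0,0],
  ],
)

```text
clock: 4.95
position: [0.5228, 0.0838, 0.0309]
tool_rot: [-3.141, -0.001, 0.092]
force: [-0.3, 0.5, 0.6]
grip_width: 0.0002
```

```bash
python3 - <<'E'
from h import *
s=bot.observe(); print(s["clock"],s["position"],s["tool_rot"],s["force"])
p=s["position"][:2]-C; print("polar",np.hypot(*p)*1e3,np.degrees(np.arctan2(p[1],p[0])))
a=grab_frame("wrist"); b=grab_frame("scene"); cv2.imwrite("pics/w2.png",cv2.convertScaleAbs(np.hstack([cv2.resize(a,(400,300)),cv2.resize(b[120:270,140:340],(400,300),interpolation=2)]),alpha=1.5))
E
```

```text
4.95 [0.52283351 0.08380495 0.03091392] [-3.14122433e+00 -1.16414929e-03  9.23650523e-02] [-0.26192981  0.52833438  0.58428667]
polar 78.17341644575467 109.24490964198027
```

View pics/w2.png

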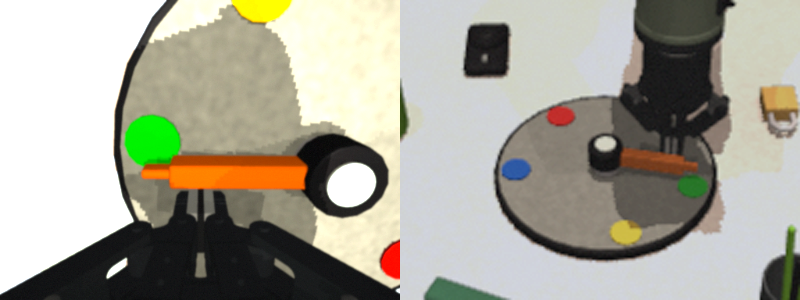

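The pointer has moved round and its tip is now at the near edge of the green disc. In the wrist half the tip is at (145,172) and the disc at (152,140). I'll measure the remaining angle.

```bash
cat >> h.py <<'E'
def ptr(n="wrist"):
    im=grab_frame(n); h=cv2.cvtColor(im,cv2.COLOR_BGR2HSV)
    m=cv2.inRange(h,np.array((5,170,60)),np.array((19,255,255)))
    k,l,st,ce=cv2.connectedComponentsWithStats(m); i=1+st[1:,4].argmax(); y,x=np.nonzero(l==i)
    c=calibration(n); W=np.array([px2w(n,a,b,.036,c)[:2] for a,b in zip(x[::3],y[::3])])
    d=W-W.mean(0); _,_,V=np.linalg.svd(d,full_matrices=False); v=V[0]; v=v*np.sign(v@(W.mean(0)-C))
    off=np.cross(v,W.mean(0)-C); t=W[(d@v).argmax()]
    g=cv2.inRange(h,np.array((50,170,60)),np.array((72,255,255))); k,l,st,ce=cv2.connectedComponentsWithStats(g); j=1+st[1:,4].argmax()
    G=px2w(n,*ce[j],.017,c)[:2]
    print("axis ang",np.degrees(np.arctan2(v[1],v[0])),"off mm",off*1e3,"tip",t,"tip ang",np.degrees(np.arctan2(*(t-C)[::-1])),"r",np.hypot(*(t-C)),"green",G,"bbox",st[j],"d",np.linalg.norm(t-G))
E
python3 -c "
from h import *
ptr()"
```

```text
axis ang 94.73944721811051 off mm 1.161906861897234 tip [0.53708038 0.11953995] tip ang 96.00336921129832 r 0.11014400338105328 green [0.55203224 0.11756592] bbox [ 159  146   71   66 3624] d 0.01508160846281845
```

Call:
move_arm(
  jaw=[255,255,255,255],
  dp=[
    [0.0054,-0.0013,0],
    [0.0054,-0.0013,0],
    [0,0,0],
    [0,0,0],
  ],
  rotation=[
    [0,0,0.0183],
    [0,0,0.0183],
    [0,0,0],
    [0,0,0],
  ],
)

```text
clock: 5.6
position: [0.5304, 0.0856, 0.0305]
tool_rot: [-3.141, 0.0, -0.021]
force: [-0.0, -0.2, -0.4]
grip_width: -0.0001
```

```bash
python3 - <<'E'
from h import *
s=bot.observe(); print(s["clock"],s["position"],s["tool_rot"],s["force"])
ptr()
cv2.imwrite("pics/w3.png",grab_frame("wrist"))
E
```

```text
5.6 [0.53038674 0.08563703 0.03047482] [-3.14149308e+00  4.42192110e-05 -2.14720325e-02] [-0.01363038 -0.22253021 -0.39750722]
axis ang 89.07684884131483 off mm 1.046410467745448 tip [0.54709477 0.12022611] tip ang 90.78237134820479 r 0.11023638900416324 green [0.5547456  0.11923457] bbox [ 159  170   69   66 2589] d 0.007714812634966742
```

View pics/w3.png

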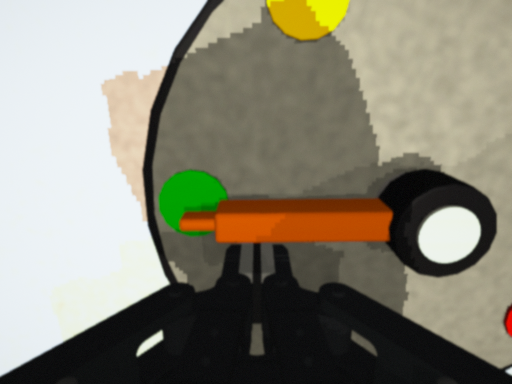

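Call:
move_arm(
  jaw=[255,255,255,255,255,255,255,255,255,255],
  dp=[
    [-0.02,0,0],
    [-0.01,0,0],
    [0,0,-0.05],
    [0,0,-0.05],
    [0,0,-0.05],
    [0,0,-0.02],
    [0,-0.05,0],
    [0,-0.05,0],
    [0,-0.05,0],
    [0,0,0],
  ],
  rotation=[
    [0,0,0],
    [0,0,0],
    [0,0,0],
    [0,0,0],
    [0,0,0],
    [0,0,0],
    [0,0,0],
    [0,0,0],
    [0,0,0],
    [0,0,0],
  ],
)

```text
clock: 6.95
position: [0.5086, 0.2093, 0.1657]
tool_rot: [-3.141, 0.001, -0.019]
force: [-0.4, -0.7, -0.3]
grip_width: -0.0
```

```bash
python3 - <<'E'
from h import *
s=bot.observe(); print(s["clock"],s["position"],s["tool_rot"],s["force"])
ptr()
ptr("scene")
a=grab_frame("wrist"); b=grab_frame("top")
cv2.imwrite("pics/w4.png",np.hstack([cv2.resize(a,(400,300)),cv2.resize(cv2.convertScaleAbs(b[130:262,130:306],alpha=1.6),(400,300),interpolation=2)]))
cv2.imwrite("pics/wrist4.png",a); np.save("T4.npy",calibration("wrist")["T"])
print(w2px("wrist",[.5315,.296,.03]))
E
```

```text
6.95 [0.50864778 0.20929838 0.16574439] [-3.14068742e+00  8.08198027e-04 -1.87759785e-02] [-0.44982582 -0.66982635 -0.30673717]
axis ang 88.7294964293011 off mm 1.0682689398591552 tip [0.55096587 0.11737188] tip ang 88.73772733002718 r 0.10739794227773226 green [0.55127081 0.11693416] bbox [ 342  105   40   40 1129] d 0.0005334667411943172
axis ang 88.23811193874351 off mm -0.5008097446706594 tip [0.55126566 0.11577019] tip ang 88.55631670160078 r 0.10580377972755388 green [0.55276315 0.1165809 ] bbox [279 210  12   6  27] d 0.0017028545620225016
[150.37187198 154.80248055]
```

View pics/w4.png

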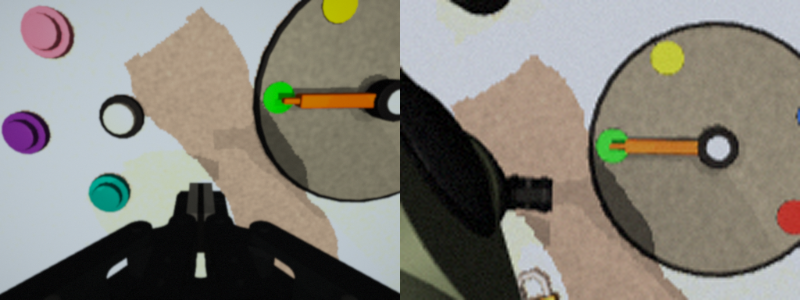

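The pointer now sits on green, with both cameras putting it within about 2 mm. The white button is at (117,118) in the wrist half. I'll triangulate its top.

```bash
python3 - <<'E'
from h import *
def comp(im,seed):
    g=cv2.cvtColor(im,cv2.COLOR_BGR2GRAY); x,y=map(int,seed); t=g[y-2:y+3,x-2:x+3].mean()*.7
    k,l,st,ce=cv2.connectedComponentsWithStats((g>t).astype(np.uint8),connectivity=4); i=l[y,x]; print(ce[i],st[i]); return ce[i]
pts=[]
for n,f,seed in(("wrist","wrist4",(150,152)),("top","top0",(146,201)),("scene","scene0",(365,222))):
    u=comp(cv2.imread(f"pics/{f}.png"),seed); a=px2w(n,*u,0.0); b=px2w(n,*u,.1); d=(b-a)/np.linalg.norm(b-a); pts.append((a,np.eye(3)-np.outer(d,d)))
for sel in (pts,pts[:2],pts[1:]):
    print(np.linalg.lstsq(np.vstack([M for a,M in sel]),np.hstack([M@a for a,M in sel]),rcond=None)[0])
print(todp([.5315,.296,.06]))
E
```

```text
[151.17893836 151.76626712] [ 132  133   39   39 1168]
[145.58024691 200.91358025] [139 194  14  15 162]
[278.23681627 211.50151176] [     0     22    512    362 127335]
[0.57017468 0.2130308  0.12261559]
[0.53159489 0.30020009 0.01594991]
[0.57140198 0.19122931 0.09865125]
[ 0.02488133 -0.11441396  0.13258994]
```

Call:
move_arm(
  jaw=[255,255,255,255,255,255,255],
  dp=[
    [0.013,-0.05,0],
    [0.0125,-0.05,0],
    [0,-0.0195,0.05],
    [0,0,0.05],
    [0,0,0.03],
    [0,0,0.021],
    [0,0,0],
  ],
  rotation=[
    [0,0,0],
    [0,0,0],
    [0,0,0],
    [0,0,0],
    [0,0,0],
    [0,0,0],
    [0,0,0],
  ],
)

```text
clock: 8.02
position: [0.5318, 0.3005, 0.0449]
tool_rot: [3.141, 0.001, -0.024]
force: [0.2, 0.1, 0.8]
grip_width: 0.0005
```

```bash
python3 - <<'E'
from h import *
s=bot.observe(); print(s["clock"],s["position"],s["tool_rot"],s["force"])
a=grab_frame("wrist"); b=grab_frame("scene")
cv2.imwrite("pics/w5.png",np.hstack([cv2.resize(a,(400,300)),cv2.resize(cv2.convertScaleAbs(b[150:270,300:460],alpha=1.6),(400,300),interpolation=2)]))
E
```

```text
8.025 [0.53183369 0.30046505 0.04494719] [ 3.14067253e+00  1.12285026e-03 -2.40299923e-02] [0.1544249  0.08375752 0.78615652]
```

View pics/w5.png

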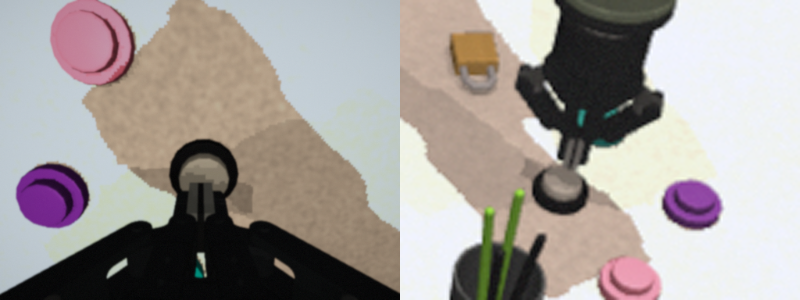

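The fingertips are over the white button in both views. I'll descend in small steps and watch the force.

Call:
move_arm(
  jaw=[255,255,255,255],
  dp=[
    [0,0,0.01],
    [0,0,0.01],
    [0,0,0.004],
    [0,0,0],
  ],
  rotation=[
    [0,0,0],
    [0,0,0],
    [0,0,0],
    [0,0,0],
  ],
)

```text
clock: 8.62
position: [0.5319, 0.3012, 0.0261]
tool_rot: [3.141, 0.0, -0.023]
force: [-1.0, 0.1, 0.3]
grip_width: 0.0007
```

Call:
move_arm(
  jaw=[255,255],
  dp=[
    [0,0,0.0025],
    [0,0,0],
  ],
  rotation=[
    [0,0,0],
    [0,0,0],
  ],
)

```text
clock: 8.88
position: [0.532, 0.3013, 0.0244]
tool_rot: [-3.142, 0.0, -0.023]
force: [0.1, 0.1, 0.1]
grip_width: -0.0
```

Call:
move_arm(
  jaw=[255,255],
  dp=[
    [0,0,0.0025],
    [0,0,0],
  ],
  rotation=[
    [0,0,0],
    [0,0,0],
  ],
)

```text
clock: 9.12
position: [0.5319, 0.3013, 0.0223]
tool_rot: [3.142, 0.0, -0.023]
force: [-0.7, 0.3, 0.2]
grip_width: 0.0001
```

Call:
move_arm(
  jaw=[255,255],
  dp=[
    [0,0,0.0025],
    [0,0,0],
  ],
  rotation=[
    [0,0,0],
    [0,0,0],
  ],
)

```text
clock: 9.38
position: [0.5321, 0.3013, 0.0204]
tool_rot: [-3.141, -0.0, -0.023]
force: [-1.4, -0.6, 2.5]
grip_width: -0.0
```

Call:
move_arm(
  jaw=[255,255],
  dp=[
    [0,0,0.0025],
    [0,0,0],
  ],
  rotation=[
    [0,0,0],
    [0,0,0],
  ],
)

```text
clock: 9.62
position: [0.5321, 0.3013, 0.0184]
tool_rot: [-3.141, -0.0, -0.023]
force: [0.2, -1.0, 3.6]
grip_width: 0.0004
```

Contact came at about z = 0.022. I'll keep pressing to the hard stop.

Call:
move_arm(
  jaw=[255,255],
  dp=[
    [0,0,0.0025],
    [0,0,0],
  ],
  rotation=[
    [0,0,0],
    [0,0,0],
  ],
)

```text
clock: 9.88
position: [0.5321, 0.3014, 0.0164]
tool_rot: [-3.141, -0.0, -0.023]
force: [0.1, -0.1, 4.6]
grip_width: 0.0001
```

Call:
move_arm(
  jaw=[255,255],
  dp=[
    [0,0,0.0015],
    [0,0,0],
  ],
  rotation=[
    [0,0,0],
    [0,0,0],
  ],
)

```text
clock: 10.12
position: [0.5322, 0.3014, 0.0159]
tool_rot: [-3.141, -0.0, -0.023]
force: [-3.0, -2.9, 15.4]
grip_width: 0.0
```

Call:
move_arm(
  jaw=[255,255],
  dp=[
    [0,0,0.001],
    [0,0,0],
  ],
  rotation=[
    [0,0,0],
    [0,0,0],
  ],
)

```text
clock: 10.38
position: [0.5322, 0.3014, 0.0157]
tool_rot: [-3.141, -0.0, -0.023]
force: [-7.6, -4.0, 27.8]
grip_width: 0.0001
```

The hard stop is reached: the force jumped from 5 to 28 N after about 6 mm of travel. I'll let the button up now.

Call:
move_arm(
  jaw=[255,255,255,255,255,255,255],
  dp=[
    [0,0,-0.01],
    [0,0,-0.03],
    [0,0,-0.05],
    [0,0,-0.05],
    [0,0,-0.05],
    [0,0,0],
    [0,0,0],
  ],
  rotation=[
    [0,0,0],
    [0,0,0],
    [0,0,0],
    [0,0,0],
    [0,0,0],
    [0,0,0],
    [0,0,0],
  ],
)

```text
clock: 11.25
position: [0.5317, 0.3011, 0.1659]
tool_rot: [3.141, 0.001, -0.023]
force: [-0.6, -0.1, -1.2]
grip_width: 0.0002
```

```bash
python3 - <<'E'
from h import *
s=bot.observe(); print(s["clock"],s["position"],s["force"])
ptr("scene")
a=grab_frame("wrist"); b=grab_frame("top")
cv2.imwrite("pics/w6.png",np.hstack([cv2.resize(a,(400,300)),cv2.resize(cv2.convertScaleAbs(b,alpha=1.6),(400,300))]))
ptr("top")
E
```

```text
11.25 [0.53167195 0.30109096 0.16586198] [-0.5745062  -0.09384895 -1.21023468]
axis ang 88.3916645690118 off mm -0.5567920300705885 tip [0.5506023 0.1180031] tip ang 88.93789948885704 r 0.10802165420312611 green [0.55157368 0.11269285] bbox [282 211   3   2   4] d 0.005398359271052961
axis ang -158.85734242184645 off mm -229.597087373338 tip [0.35601281 0.16505105] tip ang 141.16261913060842 r 0.24724613843470714 green [0.54999148 0.12017179] bbox [216 187  14  14 120] d 0.1991026606830672
```

View pics/w6.png

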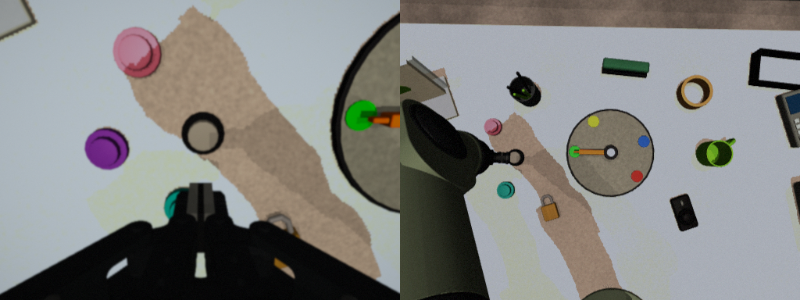

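The pointer is on green at (573,152), the button is up, the other things are undisturbed and the arm is clear. The odd "top" reading came from my mask picking up another orange/brown object, so I'm ignoring it.

```bash
python3 -c "
from workcell import workorder
print(workorder.job_done())"
```

```text
the job is handed in; nothing more can be done
None
```

I pushed the pointer clockwise with the closed fingertips until its tip was over the green disc. Then I pressed the white send button down to its stop, let it come back up, and handed the job in at about 11.5 s. No verdict is reported.

- **Pointer:** After the press, the scene camera put it at 88.4–88.9° against 89.1° for green, so the tip is about 1 mm off centre. Before the press, the wrist camera showed it 0.5 mm off and the scene camera 1.7 mm off.
- **Button:** It travelled about 6 mm at up to 5 N, then the force rose to 28 N at the stop. The button looked up again in the last pictures, though I did not measure its height.
- **Other things:** In the last top view they all stand where they were, and the arm is clear above the counter.
- **Checks that disagreed:** The last top-camera pointer reading was wrong because my colour mask picked up another object; that view still shows the tip on green. The final scene-camera tip-to-disc distance of 5.4 mm rests on a 4-pixel sliver of the disc, so I did not rely on it.

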